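# Kick out the lid stay and catch the case lid

## Task

The lid of the wooden test-block case stands propped on its folding stay. With the closed fingers held just under the lid's brass lift plate, push the stay over to the left (the case's left, seen from the robot) so that it folds down, catch the lid on the outside of the fingers as it drops, and lower it gently until it is fully shut, without letting it slam. Do not grip or lift anything, do not raise the lid further, leave the things on the bench where they are, and finish clear of the case.

Things in the scene. Friction and masses are not known exactly. Their poses are not given: they have to be found in the camera images.
- case: Fixed wooden case holding round steel test blocks, 162 (x) x 240 (y) x 86 (z, shut) mm. Origin: centre of its underside, on the bench. Its x points from the front wall to the hinge side (away from the robot), y left, z up. Front wall outside at x = -79 mm; walls 61 mm high, 9 mm thick. The lid, 24 mm thick, lies flush on them.
- case_lid (a joint): Opening angle of the lid, rad: 0 shut, grows as it opens; about 0.57 when propped on the stay (start). Hinge axis along the case's y through x = +83, z = +62 mm. Lid and plate weigh 0.2 to 0.35 kg; about 1.5 N upward at the plate's edge carries them. The hinge has little friction and damping: unsupported, the lid falls and slams shut in well under a second.
- plate_edge (a point): Middle of the lower free edge (toward the robot) of the brass lift plate, 116 mm wide (case y = -58 to +58), 5 mm thick, fixed to the lid, parallel to it and 46 mm out from its front. Shut, the plate spans x = -79 to -125, z = 64 to 69 mm in the case frame and this edge is at x = -125, y = 0, z = +64; at the start about x = -91, z = +176. The edge moves 208 mm from the hinge axis.
- stay (a joint): Angle of the folding stay, rad: 0 (start) upright against its stop, leaning 0.05 rad to the right, under the lift plate; grows to 1.5 as it folds to the left (case +y) along the front wall. A push of 1 to 3 N to the left near its top moves it; once past upright and free of the lid it falls over by itself. Folded it reaches to y = +130 mm, 29 to 60 mm high, at most 17 mm before the front wall.
- stay_tip (a point): Top of the stay: a steel rod 9 mm thick and 130 mm long with a 14 mm rubber ball at its upper end, which touches the lift plate's underside at the start, here at x = -89, y = -6, z = +173 mm in the case frame. It pivots about an axis along the case's x through y = 0, z = +36 mm.
- slug_2: Grey steel slug (short round bar), 32 mm across, 20 mm high, loose on the bench; bystander. Origin: centre of its underside.
- tweezers: Steel tweezers, 131 x 20 x 4 mm, loose on the bench; bystander. Origin: centre of the underside.
- mount_1: Red mounted specimen, 30 mm across, 19 mm high, loose on the bench; bystander. Origin: centre of its underside.
- mount_3: Blue mounted specimen, 30 mm across, 16 mm high, loose on the bench; bystander. Origin: centre of its underside.

How it is judged:
By the outcome, as a careful person would: the job done as asked, in the order asked, and still so for the second after the job is handed in, with the robot touching nothing.
It also fails if it takes over 45 s, if anything falls off the work surface, if the arm or the gripper's body presses on something with over 40 N, if the wrist force passes 120 N, or if a joint passes its speed limit or range.

## Robot

A 6-joint arm with a two-finger parallel gripper is mounted at the origin on the work surface; the furniture and walls round the work are solid. World frame = base frame: x ahead of the robot, y to its left, z up, the work surface at z = 0. Lengths are in m, angles in degrees, forces in N, time in s.
With the tool pointing down it reaches from about 0.4 to 0.825 m from the base axis. Payload 7 kg.
Tool frame: the origin (TCP) lies midway between the tips of the shut fingers; the grasp point (between the pads) lies 19 mm behind it; z points along the fingers, y is the line along which they close (so a half turn about z gives the same grasp; the last joint's range is limited). The gripper opens to 88 mm and grips with 3 to 60 N. Pads are 19 mm wide; open, the fingers measure 130 mm over their backs; the gripper's body (78 mm by 193 mm) begins 47 mm behind the grasp point.
Start: joints at [-52.363, 20.546, 0.682, 0, -70.136, -16.507], TCP at [0.243, -0.63, 0.227] pointing down, gripper open.
Joint ranges: [-176.03, 176.03], [-82.01, 121.73], [-58.28, 71.71], [-173.87, 95.51], [-174.79, -0.11], [-173.66, 173.66]. Speed limits (degrees/s): [136.94, 136.94, 172.46, 180, 180, 180].

## Interface

Orientations are given as [roll, pitch, yaw] about the fixed x, y, z axes, in that order (R = Rz(yaw) Ry(pitch) Rx(roll)).
In Python, from plant import r gives the robot as it stands. The module is installed in compiled form; this text tells all that it offers.
- The arm moves only by the tool play_rows, never from a script. Its argument "rows" is a list of rows, each an object with "slide": the shift along the tool's x, y, z as a fraction of full scale, a list of three; "delta_rot": the turn, a rotation vector about the tool's x, y, z as a fraction of full scale, a list of three; "fingers": the opening, from -1 (shut) to 1 (fully open). In form: [{"slide": [x, y, z], "delta_rot": [rx, ry, rz], "fingers": fingers}, ...]. A call has 1 to 8 rows; each row shifts and turns the commanded pose from where the row before left it, along the tool's axes as they then stand; what a row does not reach is not made up. Full scale, the value 1, is 0.15 m for a shift and 0.08 rad for a turn. A row lasts 1/8 s, in which the tool goes at most 62.5 mm and 10.7 degrees, less where a joint would pass 70% of its speed; a pose out of reach is approached as far as the arm can. A call with a number of a shift or a turn outside -1 to 1 is refused whole. A call with a gripper value outside its range is refused whole. The fingers move at their own pace and stop on an object; "squeeze" is the grip in N (left out, the last holds). Time passes only in rows, so rows that do not move let the fingers close. It gives the time, the measured TCP pose, the force, the opening and the grip force at its end, in the units of the state.
- r.get_state(): the state, without advancing time (a new reading comes with each control period).
- r.capture(name): name is "scene" or "top" or "wrist"; returns a dict with "image" (480x640x3 uint8, blue, green, red), "fx", "fy", "cx", "cy" (pixels), "R" (3x3) and "t" (3): a world point X has camera coordinates R X + t; the wrist camera has in their place "T_tool_cam" (4x4, takes a point from camera to tool coordinates, whose origin is the TCP and whose axes are the flange's). Camera axes: x right, y down, z forward; pixel columns grow to the right and rows downward; lengths in m; the calibration is good to about 2 mm. A picture is of the moment at which its call begins: read the wrist's pose just before it. There is no depth.
- r.close_job(): hands the job in; it is judged then, once.
The state is a dict: "time_s": time; "joints": joint angles; "qd": joint speeds; "joint_torque": joint torques, N m; "tcp_pos": TCP position; "eef_rot": TCP orientation; "contact_force": force on the tool from outside, world axes, zero at the start; "moment": the same for the moment, N m; "gripper_width": finger opening in m; "gripper_force": force on a finger pad.
Only numpy, scipy, OpenCV 4.12 (cv2) and the standard library are available. Lean on these libraries where they do the work, as an engineer would, in place of code of your own. Each camera call takes 0.05 s, during which the arm holds its last target. There are 200 camera calls.

## Working session

There is one attempt and no reset: what is moved stays moved. The work goes in short steps, Python scripts to look and compute and a tool call to move; the robot and the scene stay as the last step left them, time stands still between calls to the robot, and variables do not carry over. Pictures are saved under pics/ and viewed, at most 10 in all, crops included, and the job is handed in when it is done.

Besides the shell and the picture viewer there is one more tool, called after "Call:" as name(argument=value, ...), one argument or row to a line, values as JSON. play_rows: Moves the arm, as the interface text tells. Shift numbers are shares of 0.15 m and turn numbers shares of 0.08 rad, none past 1 either way. Its arguments: {"type":"object","properties":{"rows":{"type":"array"},"squeeze":{"type":"number"}},"required":["rows"]}

```bash
mkdir -p pics; python3 - <<'E'
from plant import r
import cv2
s=r.get_state();print(s)
for n in("scene","top"):
    c=r.capture(n);cv2.imwrite(f"pics/{n}0.png",c["image"]);print(n,c["fx"],c["cx"],c["cy"],c["R"],c["t"])
E
```

```text
{'time_s': 0.0, 'joints': array([-5.23642438e+01,  2.05899038e+01,  6.35928879e-01, -2.09166708e-02,
       -7.01343935e+01, -1.65046086e+01]), 'qd': array([ 0.02838594,  0.11238556,  0.0001897 ,  0.1245163 ,  0.04881756,
       -0.08956107]), 'joint_torque': array([ 2.14296539e-03, -5.82722032e+01,  2.93049413e+01,  6.99694008e+00,
        6.69937843e-03, -1.22665606e-04]), 'tcp_pos': array([ 0.24313387, -0.62919289,  0.22565382]), 'eef_rot': array([ 1.79909686e+02, -6.25424517e-03, -1.58875970e+02]), 'contact_force': array([-0.32216996,  0.90414115, -0.27574694]), 'moment': array([-0.0224666 , -0.04043192,  0.06874648]), 'gripper_force': 0.0, 'gripper_width': 0.08783859309112936}
scene 491.00814446927257 316.8447882618911 237.31655000395313 [[ 0.52159242 -0.85308696  0.01356406]
 [-0.49790837 -0.31726303 -0.80711302]
 [ 0.69284097  0.41423037 -0.59024113]] [-0.37451436  0.37378396  0.56374395]
top 442.32419758975925 316.6805340914772 245.3889406692614 [[ 0.01065528 -0.99982974  0.01506481]
 [-0.99591033 -0.01196281 -0.08955174]
 [ 0.08971671 -0.014049   -0.99586823]] [-0.09499687  0.60431923  1.04494857]
```

View pics/scene0.png

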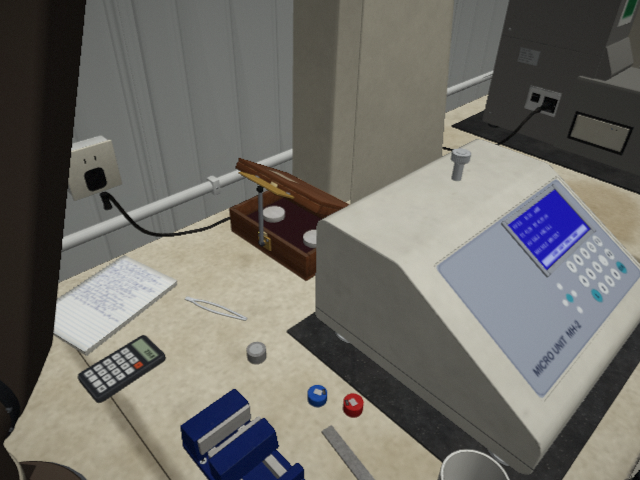

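View pics/top0.png

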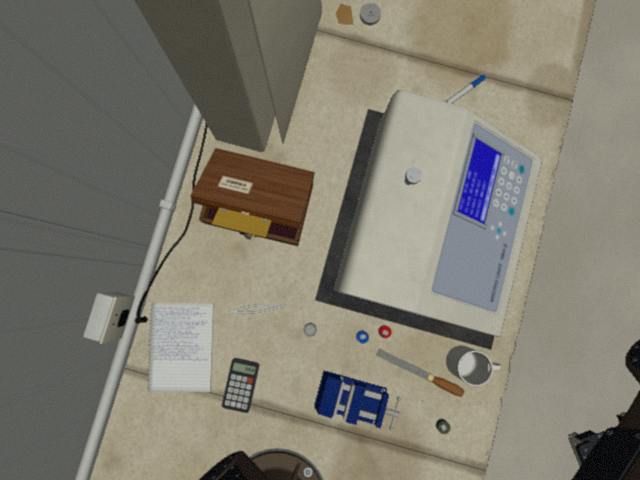

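The scene view shows the case at about (275,215), with the stay running from (263,243) up to (260,188). The top view shows the case centred near (250,195), with the brass plate at (242,222) and the stay at (248,236). I'll enlarge both.

```bash
python3 - <<'E'
import cv2,numpy as np
a=cv2.imread("pics/scene0.png")[145:285,220:360];b=cv2.imread("pics/top0.png")[140:260,185:325]
a=cv2.resize(a,(400,400),interpolation=cv2.INTER_CUBIC);b=cv2.resize(b,(400,343),interpolation=cv2.INTER_CUBIC)
o=np.zeros((400,800,3),np.uint8);o[:,:400]=a;o[:343,400:]=b;cv2.imwrite("pics/crop.png",o)
for n in("scene","top"):
    im=cv2.imread(f"pics/{n}0.png");h=cv2.cvtColor(im,cv2.COLOR_BGR2HSV)
    m=cv2.inRange(h,(17,110,70),(32,255,255))
    N,l,st,c=cv2.connectedComponentsWithStats(m)
    for i in range(1,N):
        if st[i,4]>30 and 140<c[i,1]<280 and 180<c[i,0]<360:
            p=cv2.findContours((l==i).astype(np.uint8),0,2)[0][0]
            print(n,st[i],c[i],cv2.approxPolyDP(p,3,True).reshape(-1,2).tolist(),cv2.boxPoints(cv2.minAreaRect(p)).tolist())
E
```

```text
scene [239 172  55  27 312] [266.25961538 184.91346154] [[239, 172], [276, 194], [293, 197], [254, 175]] [[238.4226531982422, 173.021484375], [241.79368591308594, 167.05731201171875], [293.4283447265625, 196.24212646484375], [290.05731201171875, 202.206298828125]]
scene [264 235   7  16  45] [267.73333333 241.42222222] [[267, 235], [264, 241], [269, 239], [270, 250]] [[264.0, 250.0], [264.0, 235.0], [270.0, 235.0], [270.0, 250.0]]
top [ 211  207   61   31 1051] [241.66222645 222.21598478] [[211, 223], [265, 237], [271, 220], [263, 222], [262, 217], [230, 209], [222, 212], [219, 207]] [[210.77708435058594, 223.75796508789062], [216.92356872558594, 202.85986328125], [271.6051025390625, 218.94265747070312], [265.4586181640625, 239.84075927734375]]
```

View pics/crop.png

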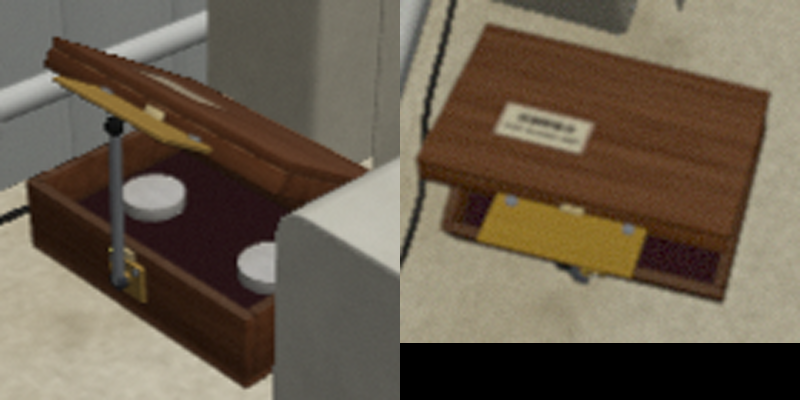

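The enlarged crop shows four useful things:
- **Ball:** scene (260,189).
- **Stay foot:** scene (262,244).
- **Front wall bottom corners:** scene (231.5,231.5) and (307,280.5).
- **Front rim corners:** top (201,222) and (298,245).

```bash
cat > h.py <<'E'
import numpy as np
from plant import r
C={n:r.capture(n) for n in("scene","top")}
def ray(n,u,v):
    c=C[n];R=np.array(c["R"]);t=np.array(c["t"])
    d=R.T@[(u-c["cx"])/c["fx"],(v-c["cy"])/c["fy"],1];return -R.T@t,d
def pl(n,u,v,z):
    o,d=ray(n,u,v);return o+d*(z-o[2])/d[2]
def tri(a,b):
    (o,d),(p,e)=ray("scene",*a),ray("top",*b);s,q=np.linalg.lstsq(np.c_[d,-e],p-o,rcond=None)[0]
    return (o+s*d+p+q*e)/2,np.linalg.norm(o+s*d-p-q*e)
E
python3 - <<'E'
from h import *
np.set_printoptions(precision=4,suppress=True)
print("cam",ray("top",0,0)[0],ray("scene",0,0)[0])
print("botL,R",pl("scene",231.5,231.5,0),pl("scene",306.8,280.5,0))
print("topL,R scene",pl("scene",230.5,208,.061),pl("scene",306.8,257,.061))
print("rim top",pl("top",200.8,222.2,.061),pl("top",297.7,245,.061))
print("plate free L,R",pl("top",211,223.5,.178),pl("top",265,238,.178))
print("tri plateL",tri((239,172.5),(211,223.5)),"R",tri((276,195),(265,238)),tri((293,197),(271,220)))
print("ball",pl("scene",259.9,189.1,.166))
print("lid top corners",[pl("top",*p) for p in((185+88/2.857,140+25/2.857,.09),(185+369/2.857,140+92/2.857,.09))])
for p in((310,329),(362,337),(385,331),(232,311),(285,306)):print(pl("top",*p,.01))
print("machine corner",pl("top",318,300,0), pl("top",372,112,0),pl("top",398,92,.2))
E
```

```text
cam [ 0.5091 -0.0731  1.0962] [-0.0091 -0.4344  0.6395]
botL,R [0.6578 0.1867 0.    ] [ 0.608  -0.0441  0.    ]
topL,R scene [0.6612 0.1853 0.061 ] [ 0.6059 -0.0453  0.061 ]
rim top [0.6538 0.1854 0.061 ] [ 0.6028 -0.0431  0.061 ]
plate free L,R [0.635  0.1349 0.178 ] [0.606  0.0218 0.178 ]
tri plateL (array([0.6369, 0.1339, 0.1743]), np.float64(0.004640695345121994)) R (array([0.6065, 0.0218, 0.1754]), np.float64(0.000781924108678334)) (array([0.6477, 0.0123, 0.153 ]), np.float64(0.00014036211069678897))
ball [0.6202 0.0684 0.166 ]
lid top corners [array([0.8222, 0.1494, 0.09  ]), array([ 0.77  , -0.0796,  0.09  ])]
[ 0.4033 -0.0744  0.01  ]
[ 0.3853 -0.2006  0.01  ]
[ 0.4002 -0.2566  0.01  ]
[0.4447 0.1154 0.01  ]
[ 0.458  -0.0129  0.01  ]
machine corner [ 0.473  -0.0932  0.    ] [ 0.9528 -0.2267  0.    ] [ 0.9162 -0.2535  0.2   ]
```

Both views agree: case yaw is about -12.8°, its origin is about (0.708, 0.053), and the ball is within 2 mm of where the text puts it. I'll shut the fingers, rise and swing over.

Call:
play_rows(
  rows=[
    {"slide": [0,0,-0.3],"delta_rot": [0,0,0],"fingers": -1},
    {"slide": [0,0,-0.3],"delta_rot": [0,0,0],"fingers": -1},
    {"slide": [0,0,-0.3],"delta_rot": [0,0,0],"fingers": -1},
    {"slide": [0,0,-0.3],"delta_rot": [0,0,0],"fingers": -1},
    {"slide": [-0.19,0.26,0],"delta_rot": [0,0,0],"fingers": -1},
    {"slide": [-0.19,0.26,0],"delta_rot": [0,0,0],"fingers": -1},
    {"slide": [-0.19,0.26,0],"delta_rot": [0,0,0],"fingers": -1},
    {"slide": [-0.19,0.26,0],"delta_rot": [0,0,0],"fingers": -1},
  ],
)

```text
time_s: 1.2
tcp_pos: [0.2935, -0.4415, 0.4064]
eef_rot: [180.0, 0.0, -158.9]
contact_force: [1.2, 0.2, 0.3]
gripper_width: 0.0132
gripper_force: 0.0
```

```bash
cat > g.py <<'E'
import numpy as np,sys
from plant import r
from scipy.spatial.transform import Rotation as Ro
np.set_printoptions(precision=3,suppress=True)
O=np.array([.708,.0534,0]);a=np.radians(-12.8)
X=np.array([np.cos(a),np.sin(a),0]);Y=np.array([-np.sin(a),np.cos(a),0]);Z=np.array([0,0,1.])
def goal(p):
    p=np.radians(p);z=np.cos(p)*X-np.sin(p)*Z;return np.c_[np.cross(Y,z),Y,z]
def need(case,p):
    "shift (units, current tool axes) and turn (units) to TCP at case point, pitch p deg below level"
    s=r.get_state();R=Ro.from_euler('xyz',s["eef_rot"],degrees=True).as_matrix()
    T=O+case[0]*X+case[1]*Y+case[2]*Z;q=s["tcp_pos"]-O
    print("t",s["time_s"],"tcp",s["tcp_pos"],"case",q@X,q@Y,q[2],"F",s["contact_force"],"q",s["joints"])
    print("slide",R.T@(T-s["tcp_pos"])/.15,"turn",Ro.from_matrix(R.T@goal(p)).as_rotvec()/.08)
    print("slide in goal axes",goal(p).T@(T-s["tcp_pos"])/.15)
if __name__=="__main__":
    v=[float(i) for i in sys.argv[1:]];need(np.array(v[:3])/1000,v[3])
E
python3 g.py -250 -42 380 90
```

```text
t 1.2 tcp [ 0.293 -0.441  0.406] case -0.2945929054297261 -0.574429826454761 0.40637589107705324 F [1.16  0.167 0.283] q [-35.182   2.947   1.072  -0.007 -88.132 -33.704]
slide [-2.227  2.78   0.176] turn [ 0.002 -0.     7.399]
slide in goal axes [-0.297  3.55   0.176]
```

Call:
play_rows(
  rows=[
    {"slide": [-0.24,0.31,0],"delta_rot": [0,0,0],"fingers": -1},
    {"slide": [-0.24,0.31,0],"delta_rot": [0,0,0],"fingers": -1},
    {"slide": [-0.24,0.31,0],"delta_rot": [0,0,0],"fingers": -1},
    {"slide": [-0.24,0.31,0],"delta_rot": [0,0,0],"fingers": -1},
    {"slide": [-0.24,0.31,0],"delta_rot": [0,0,0],"fingers": -1},
    {"slide": [-0.24,0.31,0],"delta_rot": [0,0,0],"fingers": -1},
    {"slide": [-0.24,0.31,0],"delta_rot": [0,0,0],"fingers": -1},
    {"slide": [-0.24,0.31,0],"delta_rot": [0,0,0],"fingers": -1},
  ],
)

```text
time_s: 2.2
tcp_pos: [0.4278, 0.0098, 0.4069]
eef_rot: [180.0, 0.1, -158.8]
contact_force: [1.6, -1.4, 0.7]
gripper_width: 0.0003
gripper_force: 0.0
```

Call:
play_rows(
  rows=[
    {"slide": [0,0,0],"delta_rot": [0,0,0.93],"fingers": -1},
    {"slide": [0,0,0],"delta_rot": [0,0,0.93],"fingers": -1},
    {"slide": [0,0,0],"delta_rot": [0,0,0.93],"fingers": -1},
    {"slide": [0,0,0],"delta_rot": [0,0,0.93],"fingers": -1},
    {"slide": [0,0,0],"delta_rot": [0,0,0.93],"fingers": -1},
    {"slide": [0,0,0],"delta_rot": [0,0,0.93],"fingers": -1},
    {"slide": [0,0,0],"delta_rot": [0,0,0.93],"fingers": -1},
    {"slide": [0,0,0],"delta_rot": [0,0,0.93],"fingers": -1},
  ],
)

```text
time_s: 3.2
tcp_pos: [0.4277, 0.0078, 0.4065]
eef_rot: [180.0, -0.0, 166.9]
contact_force: [0.5, -0.1, -0.8]
gripper_width: 0.0003
gripper_force: 0.0
```

```bash
python3 g.py -200 -42 330 35
```

```text
t 3.2 tcp [0.428 0.008 0.406] case -0.2631880488285849 -0.10655244417944387 0.406496209300003 F [ 0.451 -0.065 -0.763] q [  27.672   -7.741   -9.02    -0.01   -88.722 -130.783]
slide [-0.419  0.433  0.51 ] turn [ -0.031 -12.001  -0.063]
slide in goal axes [0.176 0.43  0.638]
```

Call:
play_rows(
  rows=[
    {"slide": [-0.05,0.05,0],"delta_rot": [0,-1,0],"fingers": -1},
    {"slide": [-0.05,0.05,0],"delta_rot": [0,-1,0],"fingers": -1},
    {"slide": [-0.05,0.05,0],"delta_rot": [0,-1,0],"fingers": -1},
    {"slide": [-0.05,0.05,0],"delta_rot": [0,-1,0],"fingers": -1},
    {"slide": [-0.05,0.05,0],"delta_rot": [0,-1,0],"fingers": -1},
    {"slide": [-0.05,0.05,0],"delta_rot": [0,-1,0],"fingers": -1},
    {"slide": [-0.05,0.05,0],"delta_rot": [0,-1,0],"fingers": -1},
    {"slide": [-0.05,0.05,0],"delta_rot": [0,-1,0],"fingers": -1},
  ],
)

```text
time_s: 4.2
tcp_pos: [0.4966, 0.0539, 0.4232]
eef_rot: [179.9, 36.8, 167.0]
contact_force: [1.0, -0.3, 0.5]
gripper_width: 0.0002
gripper_force: 0.0
```

```bash
python3 g.py -180 -42 280 35
```

```text
t 4.2 tcp [0.497 0.054 0.423] case -0.2062567285915239 -0.046342098900519664 0.4231532971349537 F [ 0.971 -0.31   0.531] q [  51.35   -21.865  -40.059   38.48   -60.15  -170.552]
slide [0.432 0.028 0.869] turn [-0.012 -3.964 -0.028]
slide in goal axes [0.681 0.029 0.691]
```

Joint 6 is close to its limit at -170.6°. I'll use the half-turn equivalent grip about tool z, which takes 39.3 rows of -1.

Call:
play_rows(
  rows=[
    {"slide": [0,0,0],"delta_rot": [0,0,-1],"fingers": -1},
    {"slide": [0,0,0],"delta_rot": [0,0,-1],"fingers": -1},
    {"slide": [0,0,0],"delta_rot": [0,0,-1],"fingers": -1},
    {"slide": [0,0,0],"delta_rot": [0,0,-1],"fingers": -1},
    {"slide": [0,0,0],"delta_rot": [0,0,-1],"fingers": -1},
    {"slide": [0,0,0],"delta_rot": [0,0,-1],"fingers": -1},
    {"slide": [0,0,0],"delta_rot": [0,0,-1],"fingers": -1},
    {"slide": [0,0,0],"delta_rot": [0,0,-1],"fingers": -1},
  ],
)

```text
time_s: 5.2
tcp_pos: [0.4965, 0.0533, 0.4228]
eef_rot: [-156.0, 28.6, -150.0]
contact_force: [-0.1, 0.3, -0.3]
gripper_width: 0.0006
gripper_force: 0.0
```

Call:
play_rows(
  rows=[
    {"slide": [0,0,0],"delta_rot": [0,0,-1],"fingers": -1},
    {"slide": [0,0,0],"delta_rot": [0,0,-1],"fingers": -1},
    {"slide": [0,0,0],"delta_rot": [0,0,-1],"fingers": -1},
    {"slide": [0,0,0],"delta_rot": [0,0,-1],"fingers": -1},
    {"slide": [0,0,0],"delta_rot": [0,0,-1],"fingers": -1},
    {"slide": [0,0,0],"delta_rot": [0,0,-1],"fingers": -1},
    {"slide": [0,0,0],"delta_rot": [0,0,-1],"fingers": -1},
    {"slide": [0,0,0],"delta_rot": [0,0,-1],"fingers": -1},
  ],
)

```text
time_s: 6.2
tcp_pos: [0.4965, 0.0534, 0.4228]
eef_rot: [-144.5, 9.8, -116.4]
contact_force: [-0.2, -0.1, -0.4]
gripper_width: 0.0002
gripper_force: 0.0
```

Call:
play_rows(
  rows=[
    {"slide": [0,0,0],"delta_rot": [0,0,-1],"fingers": -1},
    {"slide": [0,0,0],"delta_rot": [0,0,-1],"fingers": -1},
    {"slide": [0,0,0],"delta_rot": [0,0,-1],"fingers": -1},
    {"slide": [0,0,0],"delta_rot": [0,0,-1],"fingers": -1},
    {"slide": [0,0,0],"delta_rot": [0,0,-1],"fingers": -1},
    {"slide": [0,0,0],"delta_rot": [0,0,-1],"fingers": -1},
    {"slide": [0,0,0],"delta_rot": [0,0,-1],"fingers": -1},
    {"slide": [0,0,0],"delta_rot": [0,0,-1],"fingers": -1},
  ],
)

```text
time_s: 7.2
tcp_pos: [0.4965, 0.0534, 0.4228]
eef_rot: [-145.0, -11.9, -86.6]
contact_force: [-0.4, 0.1, 0.3]
gripper_width: 0.0005
gripper_force: 0.0
```

Call:
play_rows(
  rows=[
    {"slide": [0,0,0],"delta_rot": [0,0,-1],"fingers": -1},
    {"slide": [0,0,0],"delta_rot": [0,0,-1],"fingers": -1},
    {"slide": [0,0,0],"delta_rot": [0,0,-1],"fingers": -1},
    {"slide": [0,0,0],"delta_rot": [0,0,-1],"fingers": -1},
    {"slide": [0,0,0],"delta_rot": [0,0,-1],"fingers": -1},
    {"slide": [0,0,0],"delta_rot": [0,0,-1],"fingers": -1},
    {"slide": [0,0,0],"delta_rot": [0,0,-1],"fingers": -1},
    {"slide": [0,0,0],"delta_rot": [0,0,-1],"fingers": -1},
  ],
)

```text
time_s: 8.2
tcp_pos: [0.4965, 0.0534, 0.4228]
eef_rot: [-157.8, -30.0, -52.2]
contact_force: [0.1, 0.2, -0.2]
gripper_width: 0.0003
gripper_force: 0.0
```

Call:
play_rows(
  rows=[
    {"slide": [0,0,0],"delta_rot": [0,0,-1],"fingers": -1},
    {"slide": [0,0,0],"delta_rot": [0,0,-1],"fingers": -1},
    {"slide": [0,0,0],"delta_rot": [0,0,-1],"fingers": -1},
    {"slide": [0,0,0],"delta_rot": [0,0,-1],"fingers": -1},
    {"slide": [0,0,0],"delta_rot": [0,0,-1],"fingers": -1},
    {"slide": [0,0,0],"delta_rot": [0,0,-1],"fingers": -1},
    {"slide": [0,0,0],"delta_rot": [0,0,-1],"fingers": -1},
    {"slide": [0,0,0],"delta_rot": [0,0,-0.27],"fingers": -1},
  ],
)

```text
time_s: 9.2
tcp_pos: [0.4965, 0.0534, 0.4228]
eef_rot: [180.0, -36.7, -12.9]
contact_force: [0.3, 0.6, 0.2]
gripper_width: 0.0005
gripper_force: 0.0
```

```bash
sed -i 's/np.c_\[np.cross(Y,z),Y,z\]/np.c_[np.cross(-Y,z),-Y,z]/' g.py; python3 g.py -180 -42 280 35; python3 -c "
from plant import r;print(r.capture('wrist')['T_tool_cam'])"
```

```text
t 9.2 tcp [0.497 0.053 0.423] case -0.20624336745312097 -0.04683413385650743 0.42280128690782603 F [0.321 0.626 0.247] q [ 51.262 -21.794 -39.925  38.274 -60.238   9.677]
slide [-0.428 -0.033  0.868] turn [ 0.025  4.    -0.021]
slide in goal axes [-0.679 -0.032  0.689]
[[-4.58267253e-04 -9.69041925e-01 -2.46895804e-01  6.73113995e-02]
 [ 9.99999612e-01 -6.29825312e-04  6.15887572e-04  1.01960064e-04]
 [-7.52322105e-04 -2.46895426e-01  9.69041837e-01 -1.57952546e-01]
 [ 0.00000000e+00  0.00000000e+00  0.00000000e+00  1.00000000e+00]]
```

Call:
play_rows(
  rows=[
    {"slide": [0,0,0],"delta_rot": [0,1,0],"fingers": -1},
    {"slide": [0,0,0],"delta_rot": [0,1,0],"fingers": -1},
    {"slide": [0,0,0],"delta_rot": [0,1,0],"fingers": -1},
    {"slide": [0,0,0],"delta_rot": [0,1,0],"fingers": -1},
    {"slide": [-0.17,0,0.17],"delta_rot": [0,0,0],"fingers": -1},
    {"slide": [-0.17,0,0.17],"delta_rot": [0,0,0],"fingers": -1},
    {"slide": [-0.17,0,0.17],"delta_rot": [0,0,0],"fingers": -1},
    {"slide": [-0.17,0,0.17],"delta_rot": [0,0,0],"fingers": -1},
  ],
)

```text
time_s: 10.25
tcp_pos: [0.5446, 0.0723, 0.3562]
eef_rot: [178.2, -49.6, -13.3]
contact_force: [0.1, 0.6, 0.5]
gripper_width: 0.0006
gripper_force: 0.0
```

```bash
python3 g.py -180 -46 145 35
```

```text
t 10.25 tcp [0.545 0.072 0.356] case -0.16354157712614092 -0.01778027917111553 0.3562073938011417 F [0.13  0.612 0.475] q [ 39.657 -15.902 -58.215  73.331 -40.848 -19.989]
slide [-1.142  0.162  0.836] turn [ 0.483  1.182 -0.044]
slide in goal axes [-1.216  0.188  0.718]
```

Joint 3 is at its folded limit, so a steeper pitch of about 45° is better. It still clears the lid and plate.

```bash
python3 g.py -165 -46 250 45
```

```text
t 10.25 tcp [0.545 0.072 0.356] case -0.16354157712614092 -0.01778027917111553 0.3562073938011417 F [0.13  0.612 0.475] q [ 39.657 -15.902 -58.215  73.331 -40.848 -19.989]
slide [-0.544  0.174  0.459] turn [ 0.478 -0.999 -0.086]
slide in goal axes [-0.508  0.188  0.494]
```

Call:
play_rows(
  rows=[
    {"slide": [0,0,0],"delta_rot": [0.48,-1,-0.09],"fingers": -1},
    {"slide": [-0.13,0.05,0.12],"delta_rot": [0,0,0],"fingers": -1},
    {"slide": [-0.13,0.05,0.12],"delta_rot": [0,0,0],"fingers": -1},
    {"slide": [-0.13,0.05,0.12],"delta_rot": [0,0,0],"fingers": -1},
    {"slide": [-0.13,0.05,0.12],"delta_rot": [0,0,0],"fingers": -1},
  ],
)

```text
time_s: 10.88
tcp_pos: [0.5535, 0.0552, 0.2932]
eef_rot: [178.7, -41.6, -12.7]
contact_force: [-0.2, 0.5, -0.3]
gripper_width: 0.0007
gripper_force: 0.0
```

```bash
python3 g.py -165 -46 145 45
```

```text
t 10.875 tcp [0.554 0.055 0.293] case -0.15105502645423433 -0.03248040625261928 0.29321781856339074 F [-0.189  0.525 -0.349] q [ 33.135 -11.962 -58.198  68.4   -31.897 -13.006]
slide [-0.726  0.075  0.679] turn [0.258 0.743 0.026]
slide in goal axes [-0.764  0.09   0.633]
```

```bash
cat > k.py <<'E'
import numpy as np
from scipy.spatial.transform import Rotation as Ro
from scipy.optimize import least_squares
D=[([-52.364,20.59,.636,-.021,-70.134,-16.505],[.24313,-.62919,.22565],[179.91,-.006,-158.876]),
([-35.182,2.947,1.072,-.007,-88.132,-33.704],[.2935,-.4415,.4064],[180,0,-158.9]),
([27.672,-7.741,-9.02,-.01,-88.722,-130.783],[.4277,.0078,.4065],[180,0,166.9]),
([51.35,-21.865,-40.059,38.48,-60.15,-170.552],[.4966,.0539,.4232],[179.9,36.8,167]),
([51.262,-21.794,-39.925,38.274,-60.238,9.677],[.4965,.0534,.4228],[180,-36.7,-12.9]),
([39.657,-15.902,-58.215,73.331,-40.848,-19.989],[.5446,.0723,.3562],[178.2,-49.6,-13.3]),
([33.135,-11.962,-58.198,68.4,-31.897,-13.006],[.5535,.0552,.2932],[178.7,-41.6,-12.7])]
A=lambda ax,d:Ro.from_euler(ax,d,degrees=True)
S=None
def fk(q,p,s4,s6):
    R=A('z',q[0]);x=R.apply([p[0],p[1],p[2]])
    R=R*A('y',q[1]);x=x+R.apply([p[3]*0,0,p[4]])
    R=R*A('y',-q[2]);x=x+R.apply([p[5],0,p[6]])
    R=R*A('x',s4*q[3])*A('y',-q[4]);x=x+R.apply([p[7],0,0])
    R=R*A('x',s6*q[5])*Ro.from_rotvec(p[8:11]);return x,R
def fit():
    best=None
    for s4 in(1,-1):
     for s6 in(1,-1):
      for m in((0,90,0),(90,0,90),(0,90,90),(0,90,-90),(180,90,0)):
        p0=np.r_[0,-.19,.35,0,.35,.35,.05,.2,Ro.from_euler('xyz',m,degrees=True).as_rotvec()]
        f=lambda p:np.concatenate([np.r_[(fk(q,p,s4,s6)[0]-t)*10,(Ro.from_euler('xyz',e,degrees=True).inv()*fk(q,p,s4,s6)[1]).as_rotvec()] for q,t,e in D])
        o=least_squares(f,p0)
        if best is None or o.cost<best[0].cost:best=(o,s4,s6)
    return best
if __name__=="__main__":
    o,s4,s6=fit();np.set_printoptions(precision=4,suppress=True)
    print(o.cost,s4,s6,o.x,np.abs(o.fun).reshape(-1,6).max(0))
    X=np.array([np.cos(np.radians(-12.8)),np.sin(np.radians(-12.8)),0]);O=np.array([.708,.0534,0])
    lo=np.array([-176,-82,-58.2,-173,-174,-.2]);hi=np.array([176,121,71.7,95.5,-.2,173])
    lo[5],hi[5]=-173,173
    for name,c in(("pre",(-165,-46,145)),("start",(-75,-46,145)),("push",(-75,20,145)),("end",(-108,10,30))):
      for yaw in(-45,-30,-12.8,0,15):
       for p in(35,45,55):
        x=np.array([np.cos(np.radians(yaw)),np.sin(np.radians(yaw)),0]);y=np.array([-x[1],x[0],0]);pr=np.radians(p)
        z=np.cos(pr)*x-np.sin(pr)*np.array([0,0,1]);G=Ro.from_matrix(np.c_[np.cross(-y,z),-y,z])
        T=O+X*c[0]/1e3+np.array([-X[1],X[0],0])*c[1]/1e3+np.array([0,0,c[2]/1e3])
        b=None
        for q0 in(D[6][0],D[4][0],[20,20,-20,-40,-60,0],[20,20,-20,40,-30,0],[20,20,-20,-150,-60,100]):
          def f(q):
            xx,R=fk(q,o.x,s4,s6);return np.r_[(xx-T)*10,(G.inv()*R).as_rotvec()]
          s=least_squares(f,np.clip(q0,lo+.5,hi-.5),bounds=(lo,hi))
          if b is None or s.cost<b.cost-1e-6:b=s
        print(name,yaw,p,"ERR" if b.cost>1e-5 else "ok",round(b.cost,5),b.x.round(0))
E
python3 k.py
```

```text
1.1305717867071574 -1 -1 [  0.2715  -0.1798   0.0611 -80.2948   0.4999   0.1777   0.1182   0.2611
  -1.209    1.2093  -1.2093] [0.2754 0.4401 0.9276 0.0009 0.0004 0.0006]
pre -45 35 ERR 0.32598 [ 36.  17. -58.  36. -43. -36.]
pre -45 45 ERR 0.2379 [ 34.  15. -58.  33. -39. -27.]
pre -45 55 ERR 0.16414 [ 32.  14. -58.  28. -35. -17.]
pre -30 35 ERR 0.41164 [ 34.  12. -58.  35. -36. -14.]
pre -30 45 ERR 0.29903 [ 32.  12. -58.  30. -33.  -6.]
pre -30 55 ERR 0.20518 [ 30.  12. -58.  25. -31.   3.]
pre -12.8 35 ERR 0.47886 [ 30.   8. -58.  27. -28.  18.]
pre -12.8 45 ERR 0.34739 [ 28.   9. -58.  22. -26.  25.]
pre -12.8 55 ERR 0.23786 [ 27.  10. -58.  16. -26.  33.]
pre 0 35 ERR 0.50103 [ 26.   6. -58.  14. -22.  50.]
pre 0 45 ERR 0.36355 [ 25.   8. -58.  10. -22.  55.]
pre 0 55 ERR 0.24887 [ 25.   9. -58.   6. -23.  59.]
pre 15 35 ERR 0.49475 [ 21.   7. -58. -16. -19. 102.]
pre 15 45 ERR 0.35896 [ 21.   8. -58. -13. -20.  98.]
pre 15 55 ERR 0.24574 [ 21.   9. -58. -11. -21.  95.]
start -45 35 ERR 0.15179 [ 33.  22. -58.  59. -41. -54.]
start -45 45 ERR 0.09286 [ 31.  20. -58.  58. -35. 
[... 1700 characters left out ...]
ERR 0.19251 [ 33.  37. -58.  48. -25. -45.]
end -30 35 ERR 0.45095 [ 36.  39. -58.  56. -32. -51.]
end -30 45 ERR 0.35013 [ 33.  37. -58.  52. -26. -38.]
end -30 55 ERR 0.25743 [ 31.  35. -58.  46. -20. -25.]
end -12.8 35 ERR 0.58593 [ 32.  34. -58.  54. -21. -21.]
end -12.8 45 ERR 0.44192 [ 30.  33. -58.  47. -17.  -7.]
end -12.8 55 ERR 0.31651 [ 28.  33. -58.  37. -14.   7.]
end 0 35 ERR 0.64413 [ 27.  31. -58.  40. -10.  18.]
end 0 45 ERR 0.48052 [ 26.  31. -58.  27.  -9.  34.]
end 0 55 ERR 0.34088 [ 25.  32. -58.  14.  -9.  48.]
end 15 35 ERR 0.64752 [ 21.  31. -58. -64.  -9. 152.]
end 15 45 ERR 0.48275 [ 21.  31. -58. -52.  -8. 138.]
end 15 55 ERR 0.34228 [ 22.  32. -58. -41.  -9. 126.]
```

```bash
cat > k2.py <<'E'
from k import *
def rots(q):
    R1=A('z',q[0]);R2=R1*A('y',q[1]);R3=R2*A('y',-q[2]);R4=R3*A('x',-q[3]);R5=R4*A('y',-q[4])
    return R1,R2,R3,R4,R5
def cols(q):
    R1,R2,R3,R4,R5=[a.as_matrix() for a in rots(q)]
    return np.c_[R1[:,:2],[0,0,1],R2[:,2],R3[:,0],R3[:,2],R4[:,1],R4[:,2],R5[:,0],R5[:,2]]
M=np.vstack([cols(q) for q,_,_ in D]);t=np.concatenate([t for _,t,_ in D])
V=np.linalg.lstsq(M,t,rcond=1e-3)[0]
m=Ro.from_rotvec([-1.209,1.2093,-1.2093])
def fk2(q):return cols(q)@V,rots(q)[-1]*A('x',-q[5])*m
if __name__=="__main__":
    np.set_printoptions(precision=4,suppress=True)
    print(V,np.abs(M@V-t).max(),np.linalg.svd(M)[1])
E
python3 k2.py
```

```text
[-0.0001  0.      0.1988  0.6016  0.4637  0.0001 -0.1918 -0.      0.3781
  0.    ] 3.390378321199705e-05 [5.5405 4.5631 3.76   1.3491 1.1926 0.9065 0.4001 0.2639 0.2151 0.0602]
```

The linear fit is exact to 0.03 mm. Next I'll use it to find the poses that are within reach.

```bash
cat > ik.py <<'E'
from k2 import *
X=np.array([np.cos(np.radians(-12.8)),np.sin(np.radians(-12.8)),0]);Y=np.array([-X[1],X[0],0]);O=np.array([.708,.0534,0])
lo=np.array([-176,-82,-58.2,-173,-174,-173]);hi=np.array([176,121,71.7,95.5,-.5,173])
rng=np.random.default_rng(0)
seeds=[D[6][0],D[4][0]]+[rng.uniform([-60,-60,-58,-170,-150,-170],[80,80,60,95,-5,170]) for _ in range(14)]
def ik(c,yaw,p,flip,seeds=seeds):
    x=np.array([np.cos(np.radians(yaw)),np.sin(np.radians(yaw)),0]);y=np.array([-x[1],x[0],0])*(1 if flip else -1);pr=np.radians(p)
    z=np.cos(pr)*x-np.sin(pr)*np.array([0,0,1]);G=Ro.from_matrix(np.c_[np.cross(y,z),y,z])
    T=O+X*c[0]/1e3+Y*c[1]/1e3+np.array([0,0,c[2]/1e3]);out=[]
    for q0 in seeds:
        f=lambda q:(lambda a:np.r_[(a[0]-T)*10,(G.inv()*a[1]).as_rotvec()])(fk2(q))
        s=least_squares(f,np.clip(q0,lo+.5,hi-.5),bounds=(lo,hi),max_nfev=60)
        if s.cost<1e-6 and not any(np.abs(s.x-o).max()<3 for o in out):out.append(s.x)
    return out
if __name__=="__main__":
    for yaw in(-40,-12.8,15):
      for p in(30,45):
        for c in((-75,-46,145),(-108,10,30)):
          for fl in(0,1):print(yaw,p,c,fl,[q.round().astype(int).tolist() for q in ik(c,yaw,p,fl)])
E
timeout 500 python3 ik.py
```

```text
-40 30 (-75, -46, 145) 0 []
-40 30 (-75, -46, 145) 1 []
-40 30 (-108, 10, 30) 0 []
-40 30 (-108, 10, 30) 1 []
-40 45 (-75, -46, 145) 0 []
-40 45 (-75, -46, 145) 1 []
-40 45 (-108, 10, 30) 0 []
-40 45 (-108, 10, 30) 1 []
-12.8 30 (-75, -46, 145) 0 []
-12.8 30 (-75, -46, 145) 1 []
-12.8 30 (-108, 10, 30) 0 []
-12.8 30 (-108, 10, 30) 1 []
-12.8 45 (-75, -46, 145) 0 []
-12.8 45 (-75, -46, 145) 1 []
-12.8 45 (-108, 10, 30) 0 []
-12.8 45 (-108, 10, 30) 1 []
15 30 (-75, -46, 145) 0 [[-20, 10, -34, -105, -31, -143]]
15 30 (-75, -46, 145) 1 [[-20, 10, -34, -105, -31, 37]]
15 30 (-108, 10, 30) 0 [[-27, 34, -49, -135, -56, -95]]
15 30 (-108, 10, 30) 1 [[-27, 35, -49, -135, -56, 85]]
15 45 (-75, -46, 145) 0 []
15 45 (-75, -46, 145) 1 []
15 45 (-108, 10, 30) 0 [[-4, 18, -31, -102, -13, -155]]
15 45 (-108, 10, 30) 1 [[-4, 18, -31, -102, -13, 26]]
```

```bash
cat > s.py <<'E'
from ik import *
sd=[[-20,10,-34,-105,-31,37],[-27,35,-49,-135,-56,85],[-4,18,-31,-102,-13,26],[20,10,-40,-90,-40,0],[-40,20,-40,-120,-50,60]]
for yaw in(-12.8,0,10,20,35):
  for p in(15,30,40,50):
    for c in((-165,-46,145),(-75,-46,145),(-75,20,145),(-108,10,30)):
      r=ik(c,yaw,p,1,sd)
      print(yaw,p,c,[q.round().astype(int).tolist() for q in r])
E
timeout 500 python3 s.py
```

```text
-12.8 15 (-165, -46, 145) []
-12.8 15 (-75, -46, 145) []
-12.8 15 (-75, 20, 145) []
-12.8 15 (-108, 10, 30) []
-12.8 30 (-165, -46, 145) []
-12.8 30 (-75, -46, 145) []
-12.8 30 (-75, 20, 145) []
-12.8 30 (-108, 10, 30) []
-12.8 40 (-165, -46, 145) [[-19, -1, -57, -164, -16, 78]]
-12.8 40 (-75, -46, 145) [[-17, 7, -49, -167, -16, 81]]
-12.8 40 (-75, 20, 145) []
-12.8 40 (-108, 10, 30) []
-12.8 50 (-165, -46, 145) []
-12.8 50 (-75, -46, 145) []
-12.8 50 (-75, 20, 145) []
-12.8 50 (-108, 10, 30) []
0 15 (-165, -46, 145) []
0 15 (-75, -46, 145) []
0 15 (-75, 20, 145) []
0 15 (-108, 10, 30) []
0 30 (-165, -46, 145) [[-27, 3, -55, -135, -34, 64]]
0 30 (-75, -46, 145) [[-23, 10, -45, -137, -31, 64]]
0 30 (-75, 20, 145) [[-16, 13, -50, -155, -35, 77]]
0 30 (-108, 10, 30) []
0 40 (-165, -46, 145) []
0 40 (-75, -46, 145) []
0 40 (-75, 20, 145) []
0 40 (-108, 10, 30) [[-18, 26, -54, -159, -40, 85]]
0 50 (-165, -46, 145) []
0 50 (-75, -46, 145) []
0 50 (-75, 20, 145) []
0 50 (-108, 10, 30) []
10 15 (-165, -46, 145) []
10 15 (-75, -46, 145) [[-36, 29, -50, -131, -68, 81]]
10 15 (-75, 20, 145) [[-
[... 1417 characters left out ...]
8, 27, -32, -106, -63, 59]]
35 15 (-108, 10, 30) [[-33, 47, -35, -110, -72, 82]]
35 30 (-165, -46, 145) [[-25, 10, -34, -85, -49, 34]]
35 30 (-75, -46, 145) [[-22, 15, -25, -84, -47, 29]]
35 30 (-75, 20, 145) [[-14, 15, -25, -89, -41, 28]]
35 30 (-108, 10, 30) [[-24, 31, -33, -103, -50, 59]]
35 40 (-165, -46, 145) [[-9, 4, -31, -68, -35, 6]]
35 40 (-75, -46, 145) [[-9, 11, -22, -66, -36, 4]]
35 40 (-75, 20, 145) [[0, 11, -23, -66, -29, -2]]
35 40 (-108, 10, 30) [[-12, 23, -28, -90, -34, 35]]
35 50 (-165, -46, 145) [[8, 1, -33, -42, -25, -29]]
35 50 (-75, -46, 145) [[3, 9, -23, -43, -29, -25]]
35 50 (-75, 20, 145) [[13, 9, -25, -38, -22, -37]]
35 50 (-108, 10, 30) [[4, 19, -26, -65, -21, -3]]
```

The workable family has the wrist hanging below the forearm (q4 about -110), yaw about 10°, pitch about 30° and tool x downward. I'll check a continuous route to it.

```bash
cat > path.py <<'E'
from ik import *
def mat(yaw,p,psi=0):
    x=np.array([np.cos(np.radians(yaw)),np.sin(np.radians(yaw)),0]);y=np.array([-x[1],x[0],0]);pr=np.radians(p)
    z=np.cos(pr)*x-np.sin(pr)*np.array([0,0,1]);return Ro.from_matrix(np.c_[np.cross(y,z),y,z])
def pos(c):return O+X*c[0]/1e3+Y*c[1]/1e3+np.array([0,0,c[2]/1e3])
def solve(T,G,q0):
    f=lambda q:(lambda a:np.r_[(a[0]-T)*10,(G.inv()*a[1]).as_rotvec()])(fk2(q))
    s=least_squares(f,np.clip(q0,lo+.3,hi-.3),bounds=(lo,hi));return s.x,s.cost
if __name__=="__main__":
    for yt in(25,40):
        W=[((-250,-110,400),yt,90),((-230,-110,380),yt,30),((-200,-46,250),10,30),((-165,-44,136),10,30),((-68,-44,136),10,30),((-68,25,136),10,30),((-68,25,100),10,30),((-104,-10,32),10,30),((-104,-10,15),10,30),((-180,-10,40),10,30),((-200,-46,250),10,30)]
        q=np.array([5,-10,-15,0,-85,-70.])
        for i in range(len(W)):
            a=W[max(i-1,0)];b=W[i];w=0
            for k in np.linspace(0,1,13)[1:]:
                c=np.array(a[0])*(1-k)+np.array(b[0])*k
                q2,e=solve(pos(c),mat(a[1]*(1-k)+b[1]*k,a[2]*(1-k)+b[2]*k),q)
                w=max(w,np.abs(q2-q).max()) if i else 0;q=q2
                if e>1e-6:print("  fail",i,k,e)
            print(b,q.round(0),"maxstep",round(w))
E
timeout 300 python3 path.py; python3 g.py -250 -110 400 90
```

```text
((-250, -110, 400), 25, 90) [ 26.  -6.  -9.  -0. -88. -91.] maxstep 0
((-230, -110, 380), 25, 30) [ 12. -32. -39. -26. -26. -60.] maxstep 24
  fail 2 0.08333333333333333 0.00021270795994427839
  fail 2 0.16666666666666666 0.000808810694842225
  fail 2 0.25 0.0016804009153548905
  fail 2 0.3333333333333333 0.00272301144126918
  fail 2 0.41666666666666663 0.0038243821755597563
  fail 2 0.5 0.004863930065362407
  fail 2 0.5833333333333333 0.0057149400911450385
  fail 2 0.6666666666666666 0.006251026345272145
  fail 2 0.75 0.006360264972512053
  fail 2 0.8333333333333333 0.00597200383205824
  fail 2 0.9166666666666666 0.005097585637361698
  fail 2 1.0 0.0038653911160135787
((-200, -46, 250), 10, 30) [  6. -17. -42. -80.  -5.  -9.] maxstep 7
  fail 3 0.08333333333333333 0.0023737202962887042
  fail 3 0.16666666666666666 0.001244066172317503
  fail 3 0.25 0.0004773750021807444
  fail 3 0.3333333333333333 7.182682339448022e-05
  fail 3 0.41666666666666663 2.0244019733792777e-05
  fail 3 0.5 0.0003180896974457378
  fail 3 0.5833333333333333 0.0009637496603623129
  fail 3 0.6666666666666666 0
[... 2826 characters left out ...]
075
  fail 9 1.0 0.0022149415382676793
((-180, -10, 40), 10, 30) [ -34.   33.  -58. -133.  -59.   89.] maxstep 1
  fail 10 0.08333333333333333 0.0011241445534086352
  fail 10 0.16666666666666666 0.0003182332252568645
  fail 10 0.8333333333333333 0.00025291398940012255
  fail 10 0.9166666666666666 0.0015421977998845641
  fail 10 1.0 0.003865391120004954
((-200, -46, 250), 10, 30) [  6. -17. -42. -80.  -5.  -9.] maxstep 17
t 10.875 tcp [0.554 0.055 0.293] case -0.15105502645423433 -0.03248040625261928 0.29321781856339074 F [-0.189  0.525 -0.349] q [ 33.135 -11.962 -58.198  68.4   -31.897 -13.006]
slide [-0.022  0.537 -0.959] turn [ 0.254 -9.074 -0.076]
slide in goal axes [-0.66   0.517 -0.712]
```

Call:
play_rows(
  rows=[
    {"slide": [0,0.13,-0.24],"delta_rot": [0,0,0],"fingers": -1},
    {"slide": [0,0.13,-0.24],"delta_rot": [0,0,0],"fingers": -1},
    {"slide": [0,0.13,-0.24],"delta_rot": [0,-1,0],"fingers": -1},
    {"slide": [0,0.13,-0.24],"delta_rot": [0,-1,0],"fingers": -1},
    {"slide": [0,0,0],"delta_rot": [0,-1,0],"fingers": -1},
    {"slide": [0,0,0],"delta_rot": [0,-1,0],"fingers": -1},
    {"slide": [0,0,0],"delta_rot": [0,-1,0],"fingers": -1},
    {"slide": [0,0,0],"delta_rot": [0,-1,0],"fingers": -1},
  ],
)

```text
time_s: 11.88
tcp_pos: [0.4446, 0.0035, 0.4044]
eef_rot: [179.1, -14.0, -13.2]
contact_force: [-0.2, 0.3, 0.6]
gripper_width: 0.0008
gripper_force: 0.0
```

```bash
python3 g.py -250 -110 400 90
```

```text
t 11.875 tcp [0.445 0.004 0.404] case -0.24577950828102504 -0.1069693399566384 0.404401153315857 F [-0.208  0.274  0.571] q [ 36.469 -15.428 -21.094  11.555 -76.145  38.208]
slide [-0.034  0.02   0.022] turn [ 0.206 -3.051 -0.12 ]
slide in goal axes [-0.028  0.02   0.029]
```

Call:
play_rows(
  rows=[
    {"slide": [0,0,0],"delta_rot": [0.1,-1,0],"fingers": -1},
    {"slide": [0,0,0],"delta_rot": [0.1,-1,0],"fingers": -1},
    {"slide": [0,0,0],"delta_rot": [0,-1,0],"fingers": -1},
    {"slide": [0,0,0],"delta_rot": [0,0,1],"fingers": -1},
    {"slide": [0,0,0],"delta_rot": [0,0,1],"fingers": -1},
    {"slide": [0,0,0],"delta_rot": [0,0,1],"fingers": -1},
    {"slide": [0,0,0],"delta_rot": [0,0,1],"fingers": -1},
    {"slide": [0,0,0],"delta_rot": [0,0,1],"fingers": -1},
  ],
)

```text
time_s: 12.88
tcp_pos: [0.4447, 0.0034, 0.404]
eef_rot: [-179.9, -0.3, -36.4]
contact_force: [0.2, 0.1, -0.2]
gripper_width: 0.0007
gripper_force: 0.0
```

Call:
play_rows(
  rows=[
    {"slide": [0,0,0],"delta_rot": [0,0,1],"fingers": -1},
    {"slide": [0,0,0],"delta_rot": [0,0,1],"fingers": -1},
    {"slide": [0,0,0],"delta_rot": [0,0,1],"fingers": -1},
    {"slide": [0,0,0],"delta_rot": [0,0,1],"fingers": -1},
    {"slide": [0,0,0],"delta_rot": [0,0,1],"fingers": -1},
    {"slide": [0,0,0],"delta_rot": [0,0,1],"fingers": -1},
    {"slide": [0,0,0],"delta_rot": [0,0,1],"fingers": -1},
    {"slide": [0,0,0],"delta_rot": [0,0,1],"fingers": -1},
  ],
)

```text
time_s: 13.88
tcp_pos: [0.4447, 0.0034, 0.404]
eef_rot: [-179.7, -0.2, -73.1]
contact_force: [-0.7, -0.4, -0.0]
gripper_width: 0.0
gripper_force: 0.0
```

Call:
play_rows(
  rows=[
    {"slide": [0,0,0],"delta_rot": [0,0,1],"fingers": -1},
    {"slide": [0,0,0],"delta_rot": [0,0,1],"fingers": -1},
    {"slide": [0,0,0],"delta_rot": [0,0,1],"fingers": -1},
    {"slide": [0,0,0],"delta_rot": [0,0,1],"fingers": -1},
    {"slide": [0,0,0],"delta_rot": [0,0,1],"fingers": -1},
    {"slide": [0,0,0],"delta_rot": [0,0,1],"fingers": -1},
    {"slide": [0,0,0],"delta_rot": [0,0,1],"fingers": -1},
    {"slide": [0,0,0],"delta_rot": [0,0,1],"fingers": -1},
  ],
)

```text
time_s: 14.88
tcp_pos: [0.4447, 0.0034, 0.404]
eef_rot: [-179.7, 0.0, -109.7]
contact_force: [0.9, 0.1, -1.2]
gripper_width: 0.0005
gripper_force: 0.0
```

```bash
cat > g2.py <<'E'
import sys
from path import *
from plant import r
np.set_printoptions(precision=3,suppress=True)
v=[float(i) for i in sys.argv[1:]]
s=r.get_state();R=Ro.from_euler('xyz',s["eef_rot"],degrees=True);T=pos(v[:3]);G=mat(v[3],v[4]);q=s["tcp_pos"]-O
print("t",s["time_s"],"case mm",np.array([q@X,q@Y,q[2]])*1e3,"F",s["contact_force"],"M",s["moment"],"q",s["joints"])
print("slide cur",R.inv().apply(T-s["tcp_pos"])/.15,"goal axes",G.inv().apply(T-s["tcp_pos"])/.15,"turn",(R.inv()*G).as_rotvec()/.08)
print("case X,Y,Z per 10mm in goal axes",[G.inv().apply(a)*.01/.15 for a in(X,Y,np.array([0,0,1.]))])
E
python3 g2.py -250 -110 400 40 90
```

```text
t 14.875 case mm [-245.713 -107.094  403.962] F [ 0.886  0.059 -1.16 ] M [ 0.012  0.126 -0.036] q [ 26.208  -6.168  -8.108   0.231 -87.797 -45.952]
slide cur [0.023 0.026 0.026] goal axes [0.033 0.011 0.026] turn [-0.073  0.026  6.603]
case X,Y,Z per 10mm in goal axes [array([-0.04 , -0.053,  0.   ]), array([-0.053,  0.04 ,  0.   ]), array([-0.   ,  0.   , -0.067])]
```

Call:
play_rows(
  rows=[
    {"slide": [0,0,0],"delta_rot": [0,0,1],"fingers": -1},
    {"slide": [0,0,0],"delta_rot": [0,0,1],"fingers": -1},
    {"slide": [0,0,0],"delta_rot": [0,0,1],"fingers": -1},
    {"slide": [0,0,0],"delta_rot": [0,0,1],"fingers": -1},
    {"slide": [0,0,0],"delta_rot": [0,0,1],"fingers": -1},
    {"slide": [0,0,0],"delta_rot": [0,0,1],"fingers": -1},
    {"slide": [0,0,0],"delta_rot": [0,0,0.6],"fingers": -1},
    {"slide": [0,0,0],"delta_rot": [0,-1,0],"fingers": -1},
  ],
)

```text
time_s: 15.88
tcp_pos: [0.4454, 0.0041, 0.403]
eef_rot: [-179.7, 4.7, -139.8]
contact_force: [-0.4, -0.2, -0.3]
gripper_width: 0.0004
gripper_force: 0.0
```

Call:
play_rows(
  rows=[
    {"slide": [0,0,0],"delta_rot": [0,-1,0],"fingers": -1},
    {"slide": [0,0,0],"delta_rot": [0,-1,0],"fingers": -1},
    {"slide": [0,0,0],"delta_rot": [0,-1,0],"fingers": -1},
    {"slide": [0,0,0],"delta_rot": [0,-1,0],"fingers": -1},
    {"slide": [0,0,0],"delta_rot": [0,-1,0],"fingers": -1},
    {"slide": [0,0,0],"delta_rot": [0,-1,0],"fingers": -1},
    {"slide": [0,0,0],"delta_rot": [0,-1,0],"fingers": -1},
    {"slide": [0,0,0],"delta_rot": [0,-1,0],"fingers": -1},
  ],
)

```text
time_s: 16.88
tcp_pos: [0.4445, 0.0035, 0.4045]
eef_rot: [-179.5, 41.7, -139.5]
contact_force: [-0.3, -1.1, 0.2]
gripper_width: 0.0007
gripper_force: 0.0
```

```bash
python3 g2.py -200 -50 200 40 30
```

```text
t 16.875 case mm [-245.862 -107.054  404.455] F [-0.299 -1.129  0.179] M [-1.397  1.859  0.027] q [  2.975 -21.83  -19.609 -27.444 -59.821 -45.628]
slide cur [ 0.542 -0.007  1.343] goal axes [ 0.937 -0.014  1.104] turn [-0.016 -4.002  0.084]
case X,Y,Z per 10mm in goal axes [array([-0.02 , -0.053,  0.035]), array([-0.027,  0.04 ,  0.046]), array([-0.058, -0.   , -0.033])]
```

Call:
play_rows(
  rows=[
    {"slide": [0,0,0],"delta_rot": [0,-1,0],"fingers": -1},
    {"slide": [0,0,0],"delta_rot": [0,-1,0],"fingers": -1},
    {"slide": [0,0,0],"delta_rot": [0,-1,0],"fingers": -1},
    {"slide": [0,0,0],"delta_rot": [0,-1,0.08],"fingers": -1},
    {"slide": [0.23,0,0.27],"delta_rot": [0,0,0],"fingers": -1},
    {"slide": [0.23,0,0.27],"delta_rot": [0,0,0],"fingers": -1},
    {"slide": [0.23,0,0.27],"delta_rot": [0,0,0],"fingers": -1},
    {"slide": [0.23,0,0.27],"delta_rot": [0,0,0],"fingers": -1},
  ],
)

```text
time_s: 17.88
tcp_pos: [0.4995, 0.0486, 0.2026]
eef_rot: [-179.8, 59.8, -139.9]
contact_force: [1.7, -0.8, -0.3]
gripper_width: 0.0004
gripper_force: 0.0
```

```bash
python3 g2.py -160 -44 136 10 30
```

```text
t 17.875 case mm [-202.291  -50.874  202.609] F [ 1.697 -0.785 -0.295] M [-1.843  2.18  -0.018] q [-23.213   0.387 -32.629 -74.908 -52.993  20.68 ]
slide cur [ 0.28  -0.196  0.402] goal axes [ 0.246 -0.067  0.462] turn [ 5.64  -0.027  3.291]
case X,Y,Z per 10mm in goal axes [array([-0.031, -0.026,  0.053]), array([-0.013,  0.061,  0.022]), array([-0.058,  0.   , -0.033])]
```

Call:
play_rows(
  rows=[
    {"slide": [0,0,0],"delta_rot": [0.94,0,0.55],"fingers": -1},
    {"slide": [0,0,0],"delta_rot": [0.94,0,0.55],"fingers": -1},
    {"slide": [0,0,0],"delta_rot": [0.94,0,0.55],"fingers": -1},
    {"slide": [0,0,0],"delta_rot": [0.94,0,0.55],"fingers": -1},
    {"slide": [0,0,0],"delta_rot": [0.94,0,0.55],"fingers": -1},
    {"slide": [0,0,0],"delta_rot": [0.94,0,0.55],"fingers": -1},
    {"slide": [0.12,-0.03,0.23],"delta_rot": [0,0,0],"fingers": -1},
    {"slide": [0.12,-0.03,0.23],"delta_rot": [0,0,0],"fingers": -1},
  ],
)

```text
time_s: 18.88
tcp_pos: [0.4942, 0.0646, 0.1428]
eef_rot: [179.2, 55.9, -168.5]
contact_force: [-1.4, 1.5, -2.2]
gripper_width: 0.0006
gripper_force: 0.0
```

```bash
python3 g2.py -110 -44 134 10 30; python3 - <<'E'
from plant import r
import cv2,numpy as np
a=r.capture("scene")["image"][130:290,180:340];b=r.capture("wrist")["image"]
cv2.imwrite("pics/p1.png",np.hstack([cv2.resize(a,(400,400),interpolation=2),cv2.resize(b,(400,300))[:, :] if 0 else cv2.copyMakeBorder(cv2.resize(b,(400,300)),0,100,0,0,0)]))
E
```

```text
t 18.875 case mm [-210.961  -36.475  142.809] F [-1.405  1.453 -2.216] M [-0.609  3.31   0.139] q [ -11.61    -4.376  -44.752 -100.588  -20.061   24.757]
slide cur [-0.284 -0.33   0.52 ] goal axes [-0.25  -0.307  0.55 ] turn [ 0.443 -0.894  0.165]
case X,Y,Z per 10mm in goal axes [array([-0.031, -0.026,  0.053]), array([-0.013,  0.061,  0.022]), array([-0.058,  0.   , -0.033])]
```

View pics/p1.png

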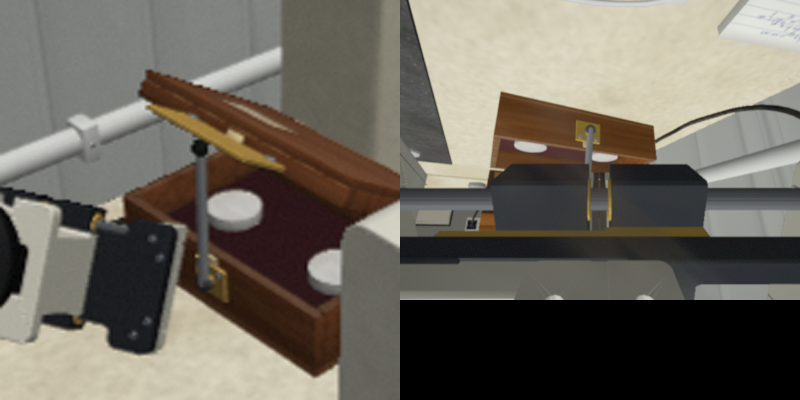

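The scene half of the picture shows the gripper short of the stay, with a black plate edge near crop (165,290). The wrist view is upside down and shows two wide black blocks at columns 495-705. I'll project the tool points to learn the real finger size.

```bash
python3 - <<'E'
from plant import r
import numpy as np,cv2
from scipy.spatial.transform import Rotation as Ro
s=r.get_state();R=Ro.from_euler('xyz',s["eef_rot"],degrees=True);t=s["tcp_pos"]
c=r.capture("scene");w=r.capture("wrist");Tc=np.linalg.inv(w["T_tool_cam"]);print(w["fx"],w["cx"],w["cy"])
for p in([0,0,0],[10,0,0],[-10,0,0],[0,21,0],[0,-21,0],[0,0,-66],[39,-97,-66],[-39,-97,-66]):
    p=np.array(p)/1e3;x=np.array(c["R"])@(R.apply(p)+t)+c["t"];y=Tc[:3,:3]@p+Tc[:3,3]
    u=np.array([x[0]/x[2]*c["fx"]+c["cx"],x[1]/x[2]*c["fy"]+c["cy"]]);v=np.array([y[0]/y[2]*w["fx"]+w["cx"],y[1]/y[2]*w["fy"]+w["cy"]])
    print((p*1e3).astype(int),"scenecrop",((u-[180,130])*2.5).round(),"wristcrop",(v/1.6+[400,0]).round())
a=c["image"][130:290,130:290];b=w["image"][200:400,130:520]
cv2.imwrite("pics/p2.png",np.vstack([cv2.copyMakeBorder(cv2.resize(a,(340,340),interpolation=2),0,0,0,240,0),cv2.resize(b,(580,240),interpolation=2)]))
E
```

```text
376.43409485905835 318.46278003490266 239.82148509797383
[0 0 0] scenecrop [104. 264.] wristcrop [600. 184.]
[10  0  0] scenecrop [101. 278.] wristcrop [600. 171.]
[-10   0   0] scenecrop [107. 250.] wristcrop [600. 197.]
[ 0 21  0] scenecrop [ 77. 258.] wristcrop [629. 184.]
[  0 -21   0] scenecrop [131. 271.] wristcrop [571. 184.]
[  0   0 -66] scenecrop [ 57. 264.] wristcrop [600. 241.]
[ 39 -97 -66] scenecrop [182. 360.] wristcrop [362. 157.]
[-39 -97 -66] scenecrop [208. 237.] wristcrop [402. 310.]
```

View pics/p2.png

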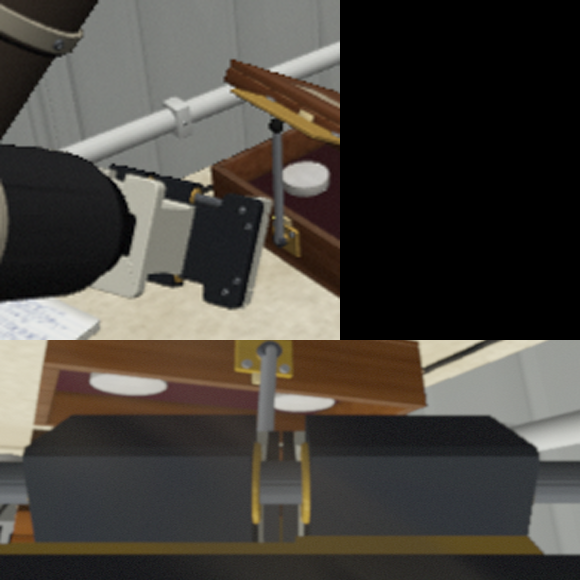

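Call:
play_rows(
  rows=[
    {"slide": [-0.09,-0.11,0.17],"delta_rot": [0,0,0],"fingers": -1},
    {"slide": [-0.09,-0.11,0.17],"delta_rot": [0.2,-0.45,0.08],"fingers": -1},
    {"slide": [0,0,0],"delta_rot": [0.2,-0.45,0.08],"fingers": -1},
    {"slide": [0,0,0],"delta_rot": [0,0,0],"fingers": -1},
  ],
)

```text
time_s: 19.58
tcp_pos: [0.5554, 0.0367, 0.134]
eef_rot: [179.3, 59.7, -171.3]
contact_force: [-1.8, -0.6, -0.2]
gripper_width: 0.0005
gripper_force: 0.0
```

```bash
python3 g2.py -110 -44 134 10 30
```

```text
t 19.575 case mm [-145.149  -50.055  133.962] F [-1.755 -0.569 -0.199] M [-0.551  3.008 -0.03 ] q [ -25.652    6.626  -45.579 -116.538  -33.74    50.158]
slide cur [-0.118 -0.051  0.2  ] goal axes [-0.116 -0.054  0.2  ] turn [-0.095 -0.072 -0.143]
case X,Y,Z per 10mm in goal axes [array([-0.031, -0.026,  0.053]), array([-0.013,  0.061,  0.022]), array([-0.058,  0.   , -0.033])]
```

Call:
play_rows(
  rows=[
    {"slide": [-0.046,-0.033,0.08],"delta_rot": [0,0,0],"fingers": -1},
    {"slide": [-0.046,-0.033,0.08],"delta_rot": [0,0,0],"fingers": -1},
    {"slide": [-0.046,-0.033,0.08],"delta_rot": [0,0,0],"fingers": -1},
    {"slide": [-0.046,-0.033,0.08],"delta_rot": [0,0,0],"fingers": -1},
    {"slide": [-0.046,-0.033,0.08],"delta_rot": [0,0,0],"fingers": -1},
  ],
)

```text
time_s: 20.2
tcp_pos: [0.6302, 0.0245, 0.1349]
eef_rot: [179.7, 59.9, -170.8]
contact_force: [0.3, -0.2, 0.2]
gripper_width: 0.0003
gripper_force: 0.0
```

```bash
python3 g2.py -68 -44 134 10 30; python3 - <<'E'
from plant import r
import cv2,numpy as np
a=r.capture("scene")["image"][140:260,190:310];b=r.capture("wrist")["image"][200:400,160:480];c=r.capture("top")["image"][180:300,190:310]
o=np.zeros((600,800,3),np.uint8);o[:360,:360]=cv2.resize(a,(360,360),interpolation=2);o[:360,400:760]=cv2.resize(c,(360,360),interpolation=2);o[362:562,:320]=b
cv2.imwrite("pics/p3.png",o)
E
```

```text
t 20.2 case mm [-69.512 -45.415 134.877] F [ 0.264 -0.21   0.186] M [-0.525  2.828  0.037] q [ -21.958   11.875  -37.432 -117.108  -30.535   47.666]
slide cur [-0.001  0.005  0.014] goal axes [-0.001  0.005  0.014] turn [-0.081 -0.031 -0.086]
case X,Y,Z per 10mm in goal axes [array([-0.031, -0.026,  0.053]), array([-0.013,  0.061,  0.022]), array([-0.058,  0.   , -0.033])]
```

View pics/p3.png

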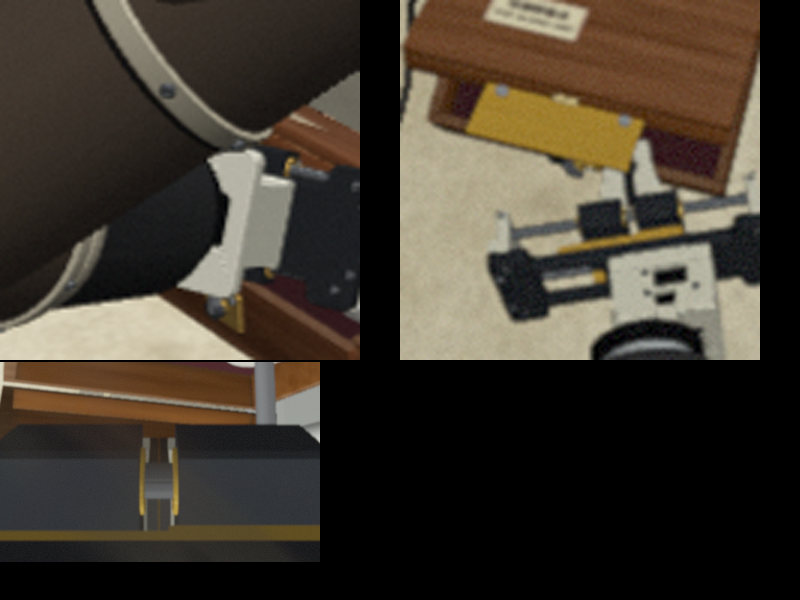

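The top view shows the shut fingers going under the right part of the plate, about 41 mm wide and to the right of the stay at (572,165). I'll raise 5 mm, then push left slowly.

Call:
play_rows(
  rows=[
    {"slide": [-0.015,0,-0.008],"delta_rot": [0,0,0],"fingers": -1},
    {"slide": [-0.014,0,-0.008],"delta_rot": [0,0,0],"fingers": -1},
    {"slide": [-0.007,0.03,0.011],"delta_rot": [0,0,0],"fingers": -1},
    {"slide": [-0.007,0.03,0.011],"delta_rot": [0,0,0],"fingers": -1},
    {"slide": [-0.007,0.03,0.011],"delta_rot": [0,0,0],"fingers": -1},
  ],
)

```text
time_s: 20.98
tcp_pos: [0.6327, 0.0392, 0.1401]
eef_rot: [179.7, 59.9, -170.8]
contact_force: [-0.4, -1.4, -0.5]
gripper_width: 0.0004
gripper_force: 0.0
```

Call:
play_rows(
  rows=[
    {"slide": [-0.007,0.03,0.011],"delta_rot": [0,0,0],"fingers": -1},
    {"slide": [-0.007,0.03,0.011],"delta_rot": [0,0,0],"fingers": -1},
    {"slide": [-0.007,0.03,0.011],"delta_rot": [0,0,0],"fingers": -1},
  ],
)

```text
time_s: 21.35
tcp_pos: [0.6364, 0.0533, 0.1404]
eef_rot: [179.7, 59.9, -170.8]
contact_force: [-2.2, -1.3, 1.1]
gripper_width: 0.0003
gripper_force: 0.6
```

```bash
python3 g2.py -68 20 140 10 30
```

```text
t 21.35 case mm [-69.854 -15.929 140.363] F [-2.188 -1.257  1.125] M [-0.629  2.866 -0.31 ] q [ -18.717   11.45   -37.846 -121.394  -28.668   49.753]
slide cur [-0.049  0.217  0.09 ] goal axes [-0.05   0.216  0.091] turn [-0.085 -0.031 -0.088]
case X,Y,Z per 10mm in goal axes [array([-0.031, -0.026,  0.053]), array([-0.013,  0.061,  0.022]), array([-0.058,  0.   , -0.033])]
```

Call:
play_rows(
  rows=[
    {"slide": [-0.006,0.03,0.011],"delta_rot": [0,0,0],"fingers": -1},
    {"slide": [-0.006,0.03,0.011],"delta_rot": [0,0,0],"fingers": -1},
    {"slide": [-0.006,0.03,0.011],"delta_rot": [0,0,0],"fingers": -1},
    {"slide": [-0.006,0.03,0.011],"delta_rot": [0,0,0],"fingers": -1},
  ],
)

```text
time_s: 21.85
tcp_pos: [0.6409, 0.0722, 0.1403]
eef_rot: [179.7, 59.9, -170.8]
contact_force: [0.5, -0.9, -1.0]
gripper_width: 0.0005
gripper_force: 0.6
```

Call:
play_rows(
  rows=[
    {"slide": [-0.006,0.03,0.011],"delta_rot": [0,0,0],"fingers": -1},
    {"slide": [-0.006,0.03,0.011],"delta_rot": [0,0,0],"fingers": -1},
    {"slide": [-0.006,0.03,0.011],"delta_rot": [0,0,0],"fingers": -1},
    {"slide": [-0.006,0.03,0.011],"delta_rot": [0,0,0],"fingers": -1},
  ],
)

```text
time_s: 22.35
tcp_pos: [0.6449, 0.0915, 0.1398]
eef_rot: [179.7, 59.8, -170.8]
contact_force: [-1.4, -0.1, -0.4]
gripper_width: 0.0008
gripper_force: 0.5
```

```bash
python3 g2.py -100 0 60 10 30; python3 - <<'E'
from plant import r
import cv2,numpy as np
b=r.capture("wrist")["image"];c=r.capture("top")["image"][180:300,190:310]
cv2.imwrite("pics/p4.png",np.hstack([cv2.resize(c,(360,360),interpolation=2),cv2.resize(b[:360],(440,360))]))
E
```

```text
t 22.35 case mm [-69.924  23.145 139.828] F [-1.383 -0.09  -0.426] M [-0.667  3.264 -0.198] q [ -15.654   12.619  -39.396 -129.827  -28.661   56.678]
slide cur [ 0.583 -0.068  0.056] goal axes [ 0.583 -0.065  0.054] turn [-0.082 -0.037 -0.087]
case X,Y,Z per 10mm in goal axes [array([-0.031, -0.026,  0.053]), array([-0.013,  0.061,  0.022]), array([-0.058,  0.   , -0.033])]
```

View pics/p4.png

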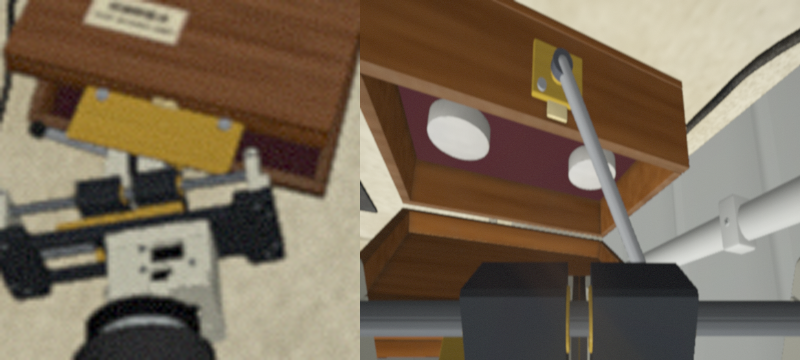

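The wrist and top views show the stay folding left, its ball at top crop (38,130), clear of the plate. Now I'll lower the fingers along the edge's arc.

Call:
play_rows(
  rows=[
    {"slide": [0.03,-0.005,-0.002],"delta_rot": [0,0,0],"fingers": -1},
    {"slide": [0.03,-0.005,-0.002],"delta_rot": [0,0,0],"fingers": -1},
    {"slide": [0.03,-0.005,-0.002],"delta_rot": [0,0,0],"fingers": -1},
    {"slide": [0.03,-0.005,-0.002],"delta_rot": [0,0,0],"fingers": -1},
  ],
)

```text
time_s: 22.95
tcp_pos: [0.6355, 0.0862, 0.1248]
eef_rot: [179.7, 59.9, -170.8]
contact_force: [-0.1, 1.3, -0.4]
gripper_width: 0.0003
gripper_force: 0.5
```

```bash
python3 g2.py -86 10 110 10 30; python3 - <<'E'
from plant import r
import cv2,numpy as np
b=r.capture("wrist")["image"];c=r.capture("top")["image"][180:300,190:310]
cv2.imwrite("pics/p5.png",np.hstack([cv2.resize(c,(360,360),interpolation=2),cv2.resize(b[:360],(440,360))]))
E
```

```text
t 22.95 case mm [-77.967  15.97  124.754] F [-0.15   1.281 -0.421] M [-0.362  3.241  0.267] q [ -18.311   14.741  -42.159 -132.189  -33.043   61.919]
slide cur [ 0.117 -0.017 -0.007] goal axes [ 0.118 -0.016 -0.007] turn [-0.086 -0.032 -0.09 ]
case X,Y,Z per 10mm in goal axes [array([-0.031, -0.026,  0.053]), array([-0.013,  0.061,  0.022]), array([-0.058,  0.   , -0.033])]
```

View pics/p5.png

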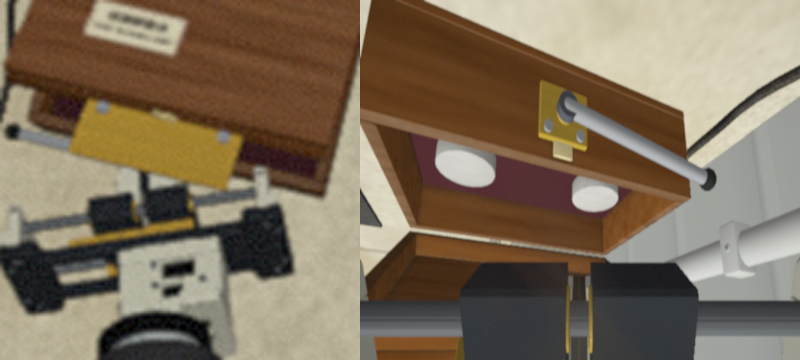

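The stay keeps folding, with its tip at wrist (708,180), and the lid is riding down on the fingers. I'll continue.

Call:
play_rows(
  rows=[
    {"slide": [0.03,-0.005,-0.002],"delta_rot": [0,0,0],"fingers": -1},
    {"slide": [0.03,-0.005,-0.002],"delta_rot": [0,0,0],"fingers": -1},
    {"slide": [0.03,-0.005,-0.002],"delta_rot": [0,0,0],"fingers": -1},
    {"slide": [0.03,-0.005,-0.002],"delta_rot": [0,0,0],"fingers": -1},
    {"slide": [0.03,-0.006,0.001],"delta_rot": [0,0,0],"fingers": -1},
    {"slide": [0.03,-0.006,0.001],"delta_rot": [0,0,0],"fingers": -1},
    {"slide": [0.03,-0.006,0.001],"delta_rot": [0,0,0],"fingers": -1},
  ],
)

```text
time_s: 23.92
tcp_pos: [0.6203, 0.0781, 0.098]
eef_rot: [179.7, 59.9, -170.8]
contact_force: [-0.5, 0.4, -1.2]
gripper_width: 0.0003
gripper_force: 0.6
```

Call:
play_rows(
  rows=[
    {"slide": [0.03,-0.006,0.001],"delta_rot": [0,0,0],"fingers": -1},
    {"slide": [0.03,-0.006,0.001],"delta_rot": [0,0,0],"fingers": -1},
    {"slide": [0.03,-0.006,0.001],"delta_rot": [0,0,0],"fingers": -1},
    {"slide": [0.03,-0.006,0.001],"delta_rot": [0,0,0],"fingers": -1},
    {"slide": [0.03,-0.006,0.001],"delta_rot": [0,0,0],"fingers": -1},
  ],
)

```text
time_s: 24.55
tcp_pos: [0.6106, 0.0719, 0.0782]
eef_rot: [179.7, 59.9, -170.8]
contact_force: [-0.1, 0.6, -2.0]
gripper_width: 0.0001
gripper_force: 0.6
```

```bash
python3 g2.py -102 -6 70 10 30; python3 - <<'E'
from plant import r
import cv2,numpy as np
b=r.capture("wrist")["image"];c=r.capture("top")["image"][180:300,190:310]
cv2.imwrite("pics/p6.png",np.hstack([cv2.resize(c,(360,360),interpolation=2),cv2.resize(b[:360],(440,360))]))
E
```

```text
t 24.55 case mm [-99.07   -3.52   78.199] F [-0.145  0.631 -1.978] M [-0.444  3.24   0.268] q [ -25.482   23.706  -49.232 -136.865  -46.553   76.418]
slide cur [ 0.059 -0.008  0.006] goal axes [ 0.06  -0.008  0.006] turn [-0.086 -0.028 -0.087]
case X,Y,Z per 10mm in goal axes [array([-0.031, -0.026,  0.053]), array([-0.013,  0.061,  0.022]), array([-0.058,  0.   , -0.033])]
```

View pics/p6.png

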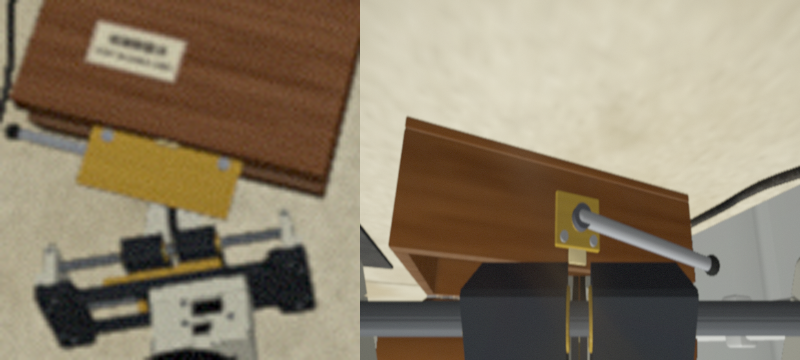

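The lid is nearly down and still on the fingers, and the stay is folded along the front wall. Now the last part, slowly.

Call:
play_rows(
  rows=[
    {"slide": [0.026,-0.005,0.002],"delta_rot": [0,0,0],"fingers": -1},
    {"slide": [0.022,-0.004,0.004],"delta_rot": [0,0,0],"fingers": -1},
    {"slide": [0.016,-0.001,0.005],"delta_rot": [0,0,0],"fingers": -1},
    {"slide": [0.014,-0.001,0.005],"delta_rot": [0,0,0],"fingers": -1},
    {"slide": [0.014,-0.001,0.005],"delta_rot": [0,0,0],"fingers": -1},
    {"slide": [0.014,-0.001,0.005],"delta_rot": [0,0,0],"fingers": -1},
    {"slide": [0.014,-0.001,0.005],"delta_rot": [0,0,0],"fingers": -1},
    {"slide": [0.014,-0.001,0.005],"delta_rot": [0,0,0],"fingers": -1},
  ],
)

```text
time_s: 25.65
tcp_pos: [0.6057, 0.069, 0.0582]
eef_rot: [179.7, 59.9, -170.8]
contact_force: [-0.4, 1.5, -1.2]
gripper_width: 0.0003
gripper_force: 0.7
```

Call:
play_rows(
  rows=[
    {"slide": [0.014,-0.001,0.005],"delta_rot": [0,0,0],"fingers": -1},
    {"slide": [0.014,-0.001,0.005],"delta_rot": [0,0,0],"fingers": -1},
    {"slide": [0.013,-0.001,0.005],"delta_rot": [0,0,0],"fingers": -1},
    {"slide": [0.012,-0.001,0.005],"delta_rot": [0,0,0],"fingers": -1},
    {"slide": [0.012,-0.001,0.005],"delta_rot": [0,0,0],"fingers": -1},
    {"slide": [0.012,-0.001,0.005],"delta_rot": [0,0,0],"fingers": -1},
    {"slide": [0.012,-0.001,0.005],"delta_rot": [0,0,0],"fingers": -1},
    {"slide": [0.012,-0.001,0.005],"delta_rot": [0,0,0],"fingers": -1},
  ],
)

```text
time_s: 26.65
tcp_pos: [0.6035, 0.0674, 0.0421]
eef_rot: [179.7, 59.9, -170.8]
contact_force: [0.8, 0.9, 0.1]
gripper_width: 0.0008
gripper_force: 0.7
```

```bash
python3 g2.py -107 -10 30 10 30
```

```text
t 26.65 case mm [-104.962   -9.477   42.099] F [0.832 0.928 0.121] M [-0.341  3.25   0.39 ] q [ -28.76    32.948  -52.605 -139.947  -56.422   86.522]
slide cur [0.077 0.002 0.028] goal axes [0.077 0.002 0.028] turn [-0.086 -0.028 -0.087]
case X,Y,Z per 10mm in goal axes [array([-0.031, -0.026,  0.053]), array([-0.013,  0.061,  0.022]), array([-0.058,  0.   , -0.033])]
```

Call:
play_rows(
  rows=[
    {"slide": [0.012,0,0.004],"delta_rot": [0,0,0],"fingers": -1},
    {"slide": [0.012,0,0.004],"delta_rot": [0,0,0],"fingers": -1},
    {"slide": [0.012,0,0.004],"delta_rot": [0,0,0],"fingers": -1},
    {"slide": [0.012,0,0.004],"delta_rot": [0,0,0],"fingers": -1},
    {"slide": [0.012,0,0.004],"delta_rot": [0,0,0],"fingers": -1},
    {"slide": [0.012,0,0.004],"delta_rot": [0,0,0],"fingers": -1},
    {"slide": [0.012,0,0.004],"delta_rot": [0,0,0],"fingers": -1},
    {"slide": [0.012,0,0.004],"delta_rot": [0,0,0],"fingers": -1},
  ],
)

```text
time_s: 27.65
tcp_pos: [0.6005, 0.067, 0.0272]
eef_rot: [179.7, 59.9, -170.8]
contact_force: [0.1, -0.2, -0.5]
gripper_width: 0.0003
gripper_force: 0.0
```

```bash
python3 g2.py -145 -25 25 20 30; python3 - <<'E'
from plant import r
import cv2,numpy as np
a=r.capture("scene")["image"][140:280,200:340];c=r.capture("top")["image"][140:280,180:320]
cv2.imwrite("pics/p7.png",np.hstack([cv2.resize(c,(400,400),interpolation=2),cv2.resize(a,(400,400),interpolation=2)]))
E
```

```text
t 27.65 case mm [-107.868  -10.578   27.248] F [ 0.077 -0.224 -0.469] M [-0.477  2.887  0.086] q [ -29.76    37.085  -53.786 -141.007  -60.546   90.461]
slide cur [ 0.146  0.005 -0.222] goal axes [ 0.143  0.053 -0.218] turn [-1.973 -0.025 -1.18 ]
case X,Y,Z per 10mm in goal axes [array([-0.028, -0.036,  0.049]), array([-0.018,  0.056,  0.031]), array([-0.058, -0.   , -0.033])]
```

View pics/p7.png

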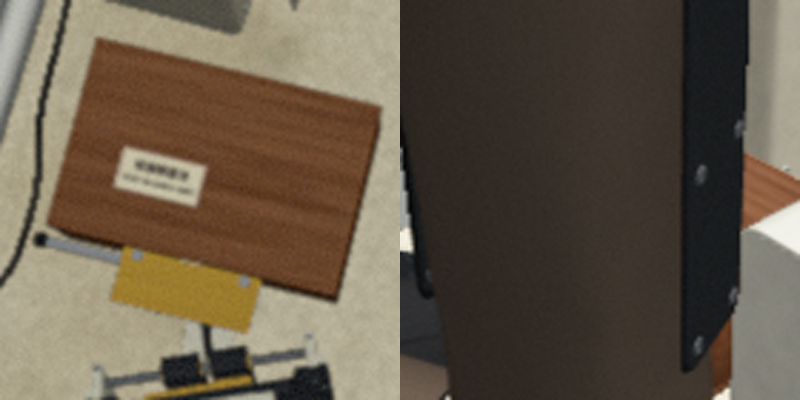

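The top view shows the lid flush and shut, with the stay folded left at (80,250). The pad force and moment have dropped, so the fingers are free of the lid. I'll withdraw.

Call:
play_rows(
  rows=[
    {"slide": [0.03,0.025,-0.05],"delta_rot": [0,0,0],"fingers": -1},
    {"slide": [0.03,0.025,-0.05],"delta_rot": [0,0,0],"fingers": -1},
    {"slide": [0.03,0.025,-0.05],"delta_rot": [0,0,0],"fingers": -1},
    {"slide": [0,0,0],"delta_rot": [-0.9,0,-0.5],"fingers": -1},
    {"slide": [0,0,0],"delta_rot": [-0.9,0,-0.5],"fingers": -1},
    {"slide": [0,0,-0.15],"delta_rot": [0,0,0],"fingers": -1},
    {"slide": [0,0,-0.15],"delta_rot": [0,0,0],"fingers": -1},
    {"slide": [0,0,-0.15],"delta_rot": [0,0,0],"fingers": -1},
  ],
)

```text
time_s: 28.75
tcp_pos: [0.5161, 0.0551, 0.0608]
eef_rot: [179.2, 59.9, -161.8]
contact_force: [-0.6, 0.0, 0.5]
gripper_width: 0.0002
gripper_force: 0.0
```

Call:
play_rows(
  rows=[
    {"slide": [0,0,0],"delta_rot": [0,0,0],"fingers": -1},
    {"slide": [0,0,0],"delta_rot": [0,0,0],"fingers": -1},
    {"slide": [0,0,0],"delta_rot": [0,0,0],"fingers": -1},
    {"slide": [0,0,0],"delta_rot": [0,0,0],"fingers": -1},
  ],
)

```text
time_s: 29.25
tcp_pos: [0.5176, 0.055, 0.0604]
eef_rot: [179.3, 59.9, -161.7]
contact_force: [-0.7, 0.3, 0.0]
gripper_width: 0.0004
gripper_force: 0.0
```

```bash
python3 g2.py -145 -25 25 20 30; python3 - <<'E'
from plant import r
import cv2,numpy as np
b=r.capture("wrist")["image"];c=r.capture("top")["image"][140:380,180:420]
cv2.imwrite("pics/p8.png",np.hstack([cv2.resize(c,(400,400),interpolation=2),cv2.copyMakeBorder(cv2.resize(b,(400,300)),0,100,0,0,0)]))
E
```

```text
t 29.25 case mm [-186.05   -40.669   60.385] F [-0.73   0.284  0.041] M [-0.915  2.762 -0.026] q [ -37.248   25.798  -51.285 -116.204  -53.404   76.158]
slide cur [ 0.059 -0.057  0.367] goal axes [ 0.061 -0.06   0.366] turn [-0.162 -0.026 -0.189]
case X,Y,Z per 10mm in goal axes [array([-0.028, -0.036,  0.049]), array([-0.018,  0.056,  0.031]), array([-0.058, -0.   , -0.033])]
```

View pics/p8.png

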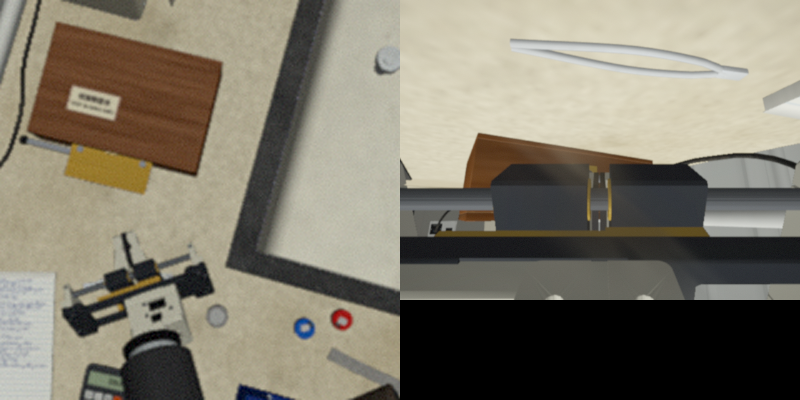

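The lid is shut, the stay is folded, the bench items are where they were, and the fingers are about 60 mm clear of the plate. I'll hand in.

```bash
python3 -c "
from plant import r;print(r.close_job())"
```

```text
the job is handed in; nothing more can be done
None
```

I folded the stay to the left, caught the lid on the shut fingers and lowered it until it was fully shut, then finished about 60 mm clear of the case and handed in at about 29 s; I viewed 11 pictures, one over the limit of 10.

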